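# Lock the tail cap of the wide dive torch

## Robot

A 6-joint arm with a two-finger parallel gripper is mounted at the origin on the work surface. World frame = base frame: x ahead of the robot, y to its left, z up, the work surface at z = 0. Lengths are in m, angles in rad, forces in N, time in s.
With the tool pointing down it reaches from about 0.25 to 0.725 m from the base axis. Payload 4 kg.
Tool frame: the origin (TCP) lies between the finger pads; the fingertips stand 8 mm ahead of it and the grasp point (between the pads) lies 11 mm behind it; z points along the fingers, y is the direction in which the jaws open and shut (so a half turn about z gives the same grasp; the last joint's range is limited). The gripper opens to 85 mm and grips with 20 to 120 N. Pads are 22 mm wide; open, the fingers measure 114 mm over their backs; the gripper's body (76 mm by 85 mm) begins 54 mm behind the grasp point. The pads swing forward as they close: fully open they stand 13 mm farther back than shut.
Start: joints at [1.203, 0.241, 0.005, 1.335, 0, 1.571], TCP at [0.18, 0.467, 0.239] pointing down, gripper open.
Joint ranges: [-2.72, 2.72], [-1.05, 1.87], [-1.09, 1.28], [-1.99, 2.15], [-1.42, 1.44], [-3.14, 3.14]. Speed limits (rad/s): [2.79, 2.79, 3.14, 3.14, 3.14, 3.14].

## Interface

Orientations are given as a unit quaternion [x, y, z, w].
In Python, from workcell import * gives the robot as it stands.
- The arm moves only by the tool send_rows, never from a script. Its argument "increments" is a list that holds one entry, the list of rows, each a list of 6 numbers: the shift along the tool's x, y, z in units of 50 mm (1.0 is 50 mm), then the turn, a rotation vector about the tool's x, y, z in units of 10 degrees (1.0 is 10 degrees). In form: [[[x, y, z, ax, ay, az], ...]]. A call has 1 to 8 rows; each row shifts and turns the commanded pose from where the row before left it, along the tool's axes as they then stand; what a row does not reach is not made up. A row lasts 1/8 s, in which the tool goes at most 62.5 mm and 10.7 degrees, less where a joint would pass 70% of its speed; a pose out of reach is approached as far as the arm can. A call with a number of a shift or a turn outside -1 to 1 is refused whole. A call with a gripper value outside its range is refused whole. "grip" is the closure, from 0 (fully open) to 1 (shut), set as the call begins (left out, the last holds). The fingers move at their own pace and stop on an object; the grip force is fixed at half the most. Time passes only in rows, so rows that do not move let the fingers close. It gives the time, the measured TCP pose, the force and the opening at its end, in the units of the state.
- get_obs(): the state, without advancing time (a new reading comes with each control period).
- camera(name): name is "side" or "top"; returns a dict with "color" (384x512x3 uint8, red, green, blue), "z_map" (384x512 float32, m along the optical axis (not along the pixel's ray), 0 where there is no reading), "intrinsics" (3x3 intrinsics, pixels), "dist" ([k1, k2, p1, p2, k3] as OpenCV has them; the pictures are not rectified), "pose" (4x4, takes a point from camera to world coordinates). Camera axes: x right, y down, z forward; pixel columns grow to the right and rows downward; lengths in m; the calibration is good to about 2 mm. A picture is of the moment at which its call begins.
- job_done(): hands the job in, once; it reports no verdict.
The state is a dict: "clock": time; "joint_pos": joint angles; "joint_vel": joint speeds; "tau": joint torques, N m; "eef_pos": TCP position; "tool_rot": TCP orientation; "ft_force": force on the tool from outside, world axes, zero at the start; "ft_torque": the same for the moment, N m; "grip_width": finger opening in m.
Only numpy, scipy, OpenCV 4.12 (cv2) and the standard library are available. Lean on these libraries where they do the work, as an engineer would, in place of code of your own. Each camera call takes 0.05 s, during which the arm holds its last target.

## Task

On the dive shop's service bench two torches stand head-down in cradles, their tail caps standing up loose on their springs. The wide torch has its batteries in: push its cap straight down against the spring, turn it a quarter turn clockwise (seen from above) and let go, so that it rises into its notches and stays locked. Leave the slim torch's cap as it is.

Things in the scene. Friction and masses are not known exactly. Their poses are not given: they have to be found in the camera images.
- cap_bar (a point): Wide torch's tail cap: black disc 56 mm across with an upright grip bar, 50 mm long, 14 thick, 34 tall. Point: the bar's centre, on the turning axis, 17 mm above the disc. x along the bar, y across its 14 mm, z up. At first the disc's top is 17 mm above the collar's rim (aluminium, 76 mm across, rim 135 mm above the bench). Torch dark, 80-96 mm wide, fixed in a grey cradle 138 mm across.
- cap_press (a joint): How far the wide torch's cap is pushed down, m: 0 at first (up on its spring), 0.015 at the bottom stop. The spring pushes up with 6 N at 0, 13.5 N at 0.015. Two side pins run in J-shaped slots of the collar: the cap turns only while pushed down more than 0.0095 (0.0125 is good); let go under its notches it rises to 0.0055 and is locked.
- cap_turn (a joint): Turn of the wide torch's cap, rad: 0 at first, growing clockwise seen from above, end stop at 1.57. Past 1.3 the pins are under their notches (1.3 to 1.57 all seat); let go before that it does not lock. Turning takes very little torque.
- slim_bar (a point): Bystander: the slim torch's tail cap, alike but smaller: disc 37 mm across, bar 33 mm long, 14 thick, 34 tall, at the same height, on a torch 53-63 mm wide in a cradle 94 mm across. Point: its bar's centre, axes as above. Not to be pushed or turned.
There are look-alikes about, which are no part of the job. What is shaped like the part that bears cap_bar but red is not meant.

How it is judged:
By the outcome, as a careful person would: the job done as asked, in the order asked, and still so for the second after the job is handed in, with the robot touching nothing.
It also fails if it takes over 35 s, if anything falls off the work surface, if the arm or the gripper's body presses on something with over 40 N, if the wrist force passes 120 N, or if a joint passes its speed limit or range.

## Working session

There is one attempt and no reset: what is moved stays moved. The work goes in short steps, Python scripts to look and compute and a tool call to move; the robot and the scene stay as the last step left them, time stands still between calls to the robot, and variables do not carry over. Pictures are saved under pics/ and viewed, and the job is handed in when it is done.

Besides the shell and the picture viewer there is one more tool, called after "Call:" by a JSON object that holds its "api" and its "payload", one argument or row to a line. send_rows: Moves the arm, as the interface text tells. Its arguments: {"type":"object","properties":{"increments":{"type":"array"},"grip":{"type":"number"}},"required":["increments"]}

```bash
mkdir -p pics; python3 - <<'E'
from workcell import *
import cv2,numpy as np
for n in("side","top"):
    c=camera(n); np.savez(f"pics/{n}0.npz",**c); cv2.imwrite(f"pics/{n}0.png",cv2.resize(c["color"][:,:,::-1],(768,576)))
    print(n,c["intrinsics"],c["dist"],c["pose"])
print(get_obs())
E
```

```text
side [[403.51896833   0.         255.91986936]
 [  0.         403.51896833 183.59384237]
 [  0.           0.           1.        ]] [-0.1077879  0.         0.         0.         0.       ] [[ 0.93675392 -0.16587182  0.30818603  0.09981855]
 [-0.34942133 -0.49335957  0.79655575 -0.76591331]
 [ 0.01992038 -0.8538635  -0.52011566  0.61455431]
 [ 0.          0.          0.          1.        ]]
top [[384.39127539   0.         256.24846401]
 [  0.         384.39127539 188.76373515]
 [  0.           0.           1.        ]] [0.03610224 0.         0.         0.         0.        ] [[-0.01888357 -0.99213835  0.12371303  0.23343848]
 [-0.99981811  0.0184075  -0.00499014 -0.04525506]
 [ 0.00267367 -0.12378476 -0.99230549  1.16938502]
 [ 0.          0.          0.          1.        ]]
{'clock': 0.1, 'joint_pos': array([ 1.20303005e+00,  2.41370434e-01,  3.87474412e-03,  1.33522248e+00,
       -4.54325012e-06,  1.57080598e+00]), 'joint_vel': array([ 2.05584164e-04, -1.16042572e-03,  2.38830458e-03, -3.07987370e-04,
       -9.96724036e-05, -1.29746063e-03]), 'tau': array([-6.08371574e-04, -3.73138225e+01,  2.53010345e+01,  1.08808646e-02,
       -4.56710757e-05, -1.56919299e-05]), 'eef_pos': array([0.17956875, 0.46605074, 0.23849163]), 'tool_rot': array([ 1.82853276e-01,  9.83139744e-01, -9.45138313e-04, -1.73465411e-04]), 'ft_force': array([ 0.69358935, -0.98313468,  0.51127287]), 'ft_torque': array([ 0.01420415, -0.02409924, -0.05040805]), 'grip_width': 0.08576521498478053}
```

View pics/side0.png

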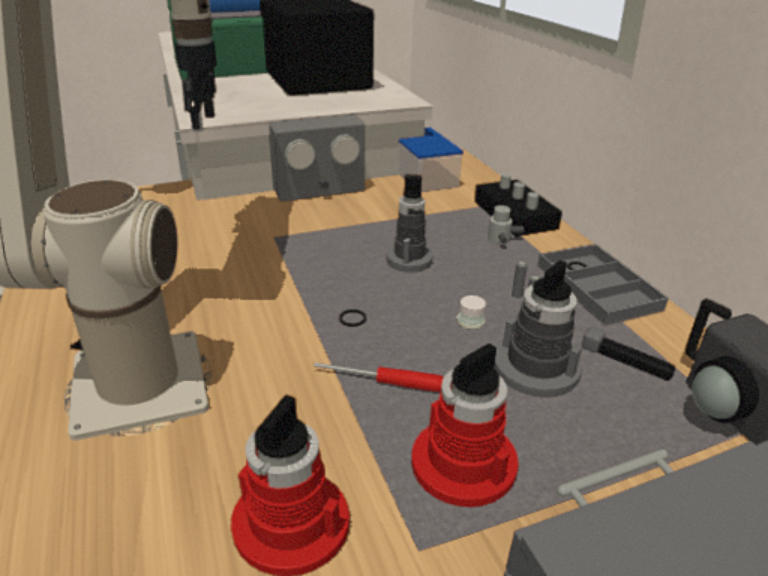

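View pics/top0.png

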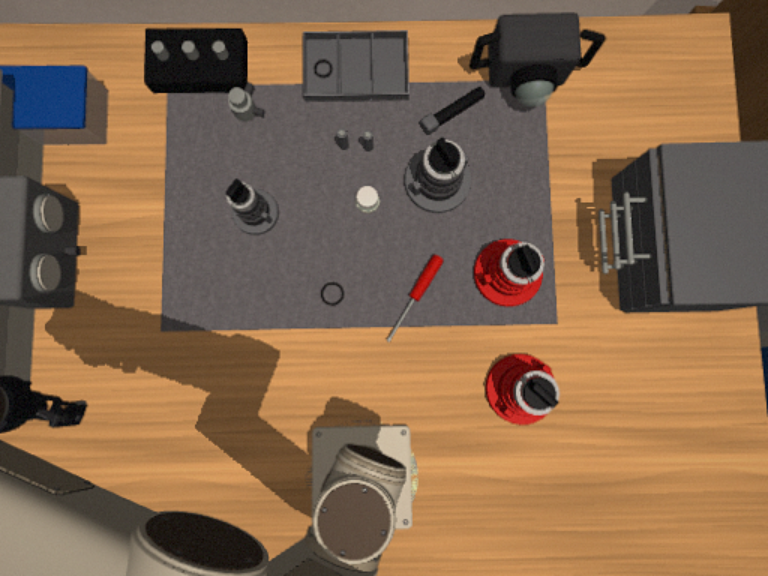

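The wide dark torch is at about (443,158) in the enlarged top view and (553,290) in the side view. The slim one is at (240,190), and the two red look-alikes are to be left alone. Next I measure the bar.

```bash
cat > h.py <<'E'
import numpy as np,cv2
def world(c,mask=None):
    h,w=c["z_map"].shape
    u,v=np.meshgrid(np.arange(w),np.arange(h))
    p=np.stack([u,v],-1).reshape(-1,1,2).astype(float)
    n=cv2.undistortPoints(p,c["intrinsics"],c["dist"]).reshape(h,w,2)
    P=np.concatenate([n*c["z_map"][...,None],c["z_map"][...,None]],-1)
    return P@c["pose"][:3,:3].T+c["pose"][:3,3], n
def ray(c,n,z):
    d=np.concatenate([n,np.ones(n.shape[:-1]+(1,))],-1)@c["pose"][:3,:3].T
    o=c["pose"][:3,3]
    return o+d*((z-o[2])/d[...,2])[...,None]
E
python3 - <<'E'
from h import *
for n,(x0,y0,x1,y1) in dict(top=(265,80,325,145),side=(325,165,400,265)).items():
    c=dict(np.load(f"pics/{n}0.npz")); W,N=world(c)
    im=c["color"][y0:y1,x0:x1,::-1]
    s=min(10,int(580/(y1-y0)))
    cv2.imwrite(f"pics/{n}z.png",cv2.resize(im,None,fx=s,fy=s,interpolation=cv2.INTER_NEAREST))
    sub=W[y0:y1,x0:x1]
    m=(sub[...,2]>0.176)&(sub[...,2]<0.2)
    P=sub[m]; 
    print(n,m.sum(),P.mean(0),np.percentile(P[:,2],[5,50,95]))
    r=cv2.minAreaRect((P[:,:2]*1000).astype(np.float32)); print(r)
    u,S,vt=np.linalg.svd(P[:,:2]-P[:,:2].mean(0)); print(vt[0],np.degrees(np.arctan2(vt[0,1],vt[0,0])))
    for lo,hi in((.140,.149),(.132,.138),(.149,.156)):
        q=sub[(sub[...,2]>lo)&(sub[...,2]<hi)]
        if len(q)>4: print(lo,len(q),cv2.minEnclosingCircle((q[:,:2]*1000).astype(np.float32)),q.mean(0))
    # bright rim
    g=im.max(-1)
    mm=(g>120)&(sub[...,2]>.12)&(sub[...,2]<.15); q=sub[mm]
    print('rim',mm.sum(),cv2.minEnclosingCircle((q[:,:2]*1000).astype(np.float32)),q[:,2].mean())
E
```

```text
top 105 [ 0.59156271 -0.16445513  0.18348803] [0.1787757  0.18357402 0.18726965]
((592.8864135742188, -164.75344848632812), (48.762603759765625, 15.519075393676758), 31.862272262573242)
[-0.86791816 -0.49670723] -150.21761006791368
0.14 33 ((592.6966552734375, -165.96957397460938), 27.372730255126953) [ 0.58817464 -0.16400634  0.14693877]
0.132 166 ((592.1118774414062, -164.7879638671875), 37.988216400146484) [ 0.58325119 -0.16322244  0.13431468]
0.149 151 ((592.6898193359375, -164.92230224609375), 27.511428833007812) [ 0.58878602 -0.16180432  0.15133115]
rim 168 ((592.7880249023438, -166.50970458984375), 38.97150421142578) 0.13357252780042214
side 178 [ 0.53710473 -0.20959283  0.18485482] [0.17724188 0.18655495 0.18908533]
((506.7049560546875, -229.13951110839844), (258.76739501953125, 15.824225425720215), 35.82609558105469)
[-0.80358373 -0.59519172] -143.47369913236528
0.14 83 ((505.9722900390625, -257.9273681640625), 128.12918090820312) [ 0.55209325 -0.20608055  0.14419425]
0.132 275 ((519.8961791992188, -246.47512817382812), 134.26734924316406) [ 0.55993994 -0.19999248  0.13590276]
0.149 313 ((508.8887023925781, -247.91871643066406), 139.7938232421875) [ 0.52763361 -0.22336936  0.15333958]
rim 329 ((522.0859985351562, -249.46224975585938), 134.25917053222656) 0.13415198666452194
```

```bash
ls; python3 -c "
import workcell;print([x for x in dir(workcell) if x[0]!='_'])"
```

```text
h.py
pics
['Unreachable', 'camera', 'get_obs', 'job_done']
```

View pics/topz.png

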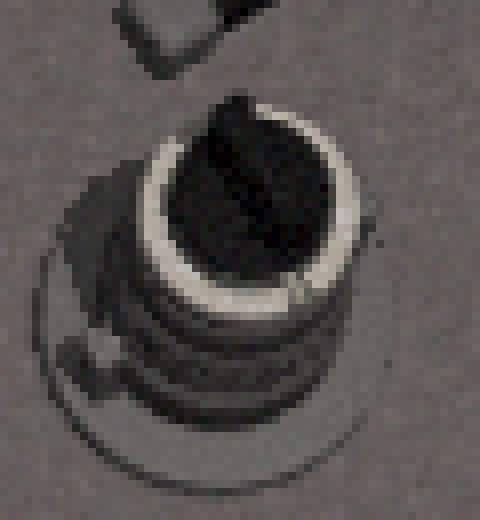

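View pics/sidez.png

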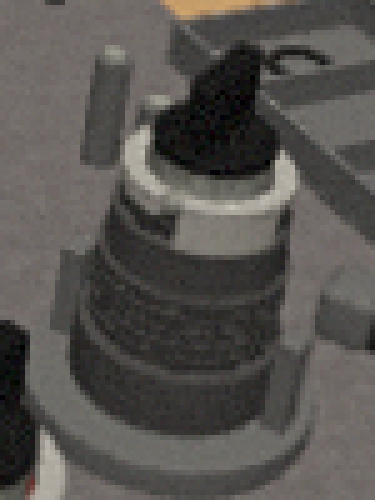

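The top crop shows the bar on its disc inside the bright rim, centred near (590,−165) mm. My side crop also took in part of a red torch, so I restrict it by position.

```bash
python3 - <<'E'
from h import *
for n in("top","side"):
    c=dict(np.load(f"pics/{n}0.npz")); W,N=world(c)
    near=np.hypot(W[...,0]-.5925,W[...,1]+.165)<.06
    for lo,hi in((.178,.195),(.181,.195),(.148,.158),(.128,.141)):
        P=W[near&(W[...,2]>lo)&(W[...,2]<hi)]
        Q=(P[:,:2]*1000).astype(np.float32)
        v=np.linalg.svd(Q-Q.mean(0))[2][0]
        print(n,lo,len(P),cv2.minAreaRect(Q),cv2.minEnclosingCircle(Q),np.degrees(np.arctan2(v[1],v[0]))%180,np.median(P[:,2]))
    # objects taller than bar near path
    Z=W[(W[...,2]>.05)&(np.hypot(W[...,0]-.5925,W[...,1]+.165)<.16)&(np.hypot(W[...,0]-.5925,W[...,1]+.165)>.075)]
    print('neighbors',len(Z),Z[:,2].max() if len(Z) else 0, Z[np.argmax(Z[:,2])])
E
```

```text
top 0.178 102 ((592.9955444335938, -164.97032165527344), (48.85236740112305, 14.610274314880371), 29.407508850097656) ((592.4129028320312, -164.12045288085938), 24.53857421875) 30.13382 0.18370935663467342
top 0.181 90 ((592.7246704101562, -164.3944549560547), (48.7591667175293, 13.345898628234863), 29.395769119262695) ((592.4129028320312, -164.12045288085938), 24.53857421875) 30.465088 0.18396173380202357
top 0.148 169 ((590.7295532226562, -165.1379852294922), (49.73626708984375, 54.138118743896484), 8.797520637512207) ((592.6898193359375, -164.92230224609375), 27.511428833007812) 107.181755 0.1510970287557445
top 0.128 229 ((591.9208984375, -165.33871459960938), (73.74138641357422, 75.09147644042969), 14.050152778625488) ((592.7894287109375, -166.505126953125), 38.97193908691406) 85.594376 0.13358424290991944
neighbors 24 0.07084677634150416 [ 0.66926443 -0.03193221  0.07084678]
side 0.178 115 ((591.5614013671875, -167.29656982421875), (50.183837890625, 13.565191268920898), 29.75225067138672) ((592.795166015625, -169.45506286621094), 25.25606918334961) 28.538773 0.18714811231592815
side 0.181 99 ((591.3164672851562, -167.43658447265625), (49.53407287597656, 13.565191268920898), 29.75225067138672) ((591.310791015625, -167.42657470703125), 24.767681121826172) 29.833557 0.18734862212875003
side 0.148 227 ((589.5974731445312, -170.15948486328125), (50.12712478637695, 54.62997055053711), 48.49540710449219) ((592.49658203125, -168.41217041015625), 28.901145935058594) 152.02557 0.1536182006457668
side 0.128 336 ((586.6194458007812, -175.18798828125), (59.655128479003906, 76.02848815917969), 54.885169982910156) ((591.1695556640625, -168.2869873046875), 38.86874008178711) 140.47427 0.136092261098447
neighbors 21 0.07316235280294203 [ 0.67069396 -0.02828661  0.07316235]
```

Centre is about (592,−166) mm and the bar lies at 30°. First I check which way joint 6 turns.

Call:
{"api": "send_rows", "payload": {
  "increments": [
    [[0, 0, 0, 0, 0, -1], [0, 0, 0, 0, 0, -1], [0, 0, 0, 0, 0, -1], [0, 0, 0, 0, 0, -1]]
  ],
  "grip": 0
}}

```text
clock: 0.6
eef_pos: [0.1796, 0.4662, 0.2388]
tool_rot: [-0.167, 0.986, -0.001, -0.0]
ft_force: [-0.9, -0.5, -0.4]
grip_width: 0.0852
```

```bash
cat >> h.py <<'E'
def st(target=None,yang=None):
    from workcell import get_obs
    from scipy.spatial.transform import Rotation as R
    o=get_obs(); r=R.from_quat(o["tool_rot"]); M=r.as_matrix()
    print("t",o["clock"].round(3) if hasattr(o["clock"],'round') else o["clock"],"p",o["eef_pos"].round(4),"yang",np.degrees(np.arctan2(M[1,1],M[0,1])).round(2),"z",M[:,2].round(4),"F",o["ft_force"].round(2),"T",o["ft_torque"].round(3),"w",round(float(o["grip_width"]),4))
    print("q",o["joint_pos"].round(3))
    if target is not None:
        d=M.T@(np.array(target)-o["eef_pos"]); print("shift units",(d/.05).round(3))
    if yang is not None:
        a=np.radians(yang); y=np.array([np.cos(a),np.sin(a),0]); z=np.array([0,0,-1.]); D=np.stack([np.cross(y,z),y,z],1)
        print("rot units",(np.degrees((r.inv()*R.from_matrix(D)).as_rotvec())/10).round(3))
E
python3 -c "
from h import *
st([.592,-.166,.24],120)"
```

```text
t 0.6 p [0.1796 0.4662 0.2388] yang 109.26 z [-5.0e-04 -1.2e-03 -1.0e+00] F [-0.9  -0.52 -0.37] T [-0.008 -0.046  0.036] w 0.0852
q [1.203 0.241 0.004 1.335 0.    0.867]
shift units [-3.6160e+00 -1.4656e+01 -1.3000e-02]
rot units [-0.005 -0.005 -1.074]
```

Call:
{"api": "send_rows", "payload": {
  "increments": [
    [[0, 0, 0, 0, 0, -0.54], [0, 0, -0.4, 0, 0, -0.54], [-0.05, -0.94, 0, 0, 0, 0], [-0.05, -0.94, 0, 0, 0, 0], [-0.05, -0.94, 0, 0, 0, 0], [-0.05, -0.94, 0, 0, 0, 0], [-0.05, -0.94, 0, 0, 0, 0], [-0.05, -0.94, 0, 0, 0, 0]]
  ]
}}

```text
clock: 1.6
eef_pos: [0.333, 0.2276, 0.259]
tool_rot: [-0.257, 0.967, -0.0, -0.0]
ft_force: [1.1, 0.5, 0.0]
grip_width: 0.0854
```

Call:
{"api": "send_rows", "payload": {
  "increments": [
    [[-0.05, -0.9, 0, 0, 0, 0], [-0.05, -0.9, 0, 0, 0, 0], [-0.05, -0.9, 0, 0, 0, 0], [-0.05, -0.9, 0, 0, 0, 0], [-0.05, -0.9, 0, 0, 0, 0], [-0.05, -0.9, 0, 0, 0, 0], [-0.05, -0.9, 0, 0, 0, 0], [-0.05, -0.9, 0, 0, 0, 0]]
  ]
}}

```text
clock: 2.6
eef_pos: [0.5289, -0.0749, 0.2588]
tool_rot: [-0.256, 0.967, 0.0, -0.0]
ft_force: [0.2, 1.0, -0.0]
grip_width: 0.0854
```

```bash
python3 -c "
from h import *
st([.592,-.166,.24],120)"
```

```text
t 2.6 p [ 0.5289 -0.0749  0.2588] yang 119.72 z [-1.e-03  3.e-04 -1.e+00] F [ 0.24  1.05 -0.02] T [ 0.035 -0.008  0.002] w 0.0854
q [-0.141  0.303  0.139  1.408  0.    -0.659]
shift units [-0.194 -2.208  0.374]
rot units [ 0.004 -0.004 -0.028]
```

Call:
{"api": "send_rows", "payload": {
  "increments": [
    [[-0.06, -0.74, 0, 0, 0, -0.03], [-0.06, -0.74, 0, 0, 0, 0], [-0.07, -0.73, 0, 0, 0, 0], [0, 0, 0, 0, 0, 0], [0, 0, 0, 0, 0, 0]]
  ]
}}

```text
clock: 3.22
eef_pos: [0.5913, -0.1643, 0.2585]
tool_rot: [-0.259, 0.966, 0.001, -0.001]
ft_force: [-0.9, 0.9, -0.2]
grip_width: 0.0854
```

```bash
python3 - <<'E'
from h import *
st([.592,-.166,.166],120)
from workcell import *
for n in("top","side"):
    c=camera(n); np.savez(f"pics/{n}1.npz",**c)
    x0,y0,x1,y1=dict(top=(250,60,340,150),side=(305,90,415,265))[n]
    s=int(580/(y1-y0)); cv2.imwrite(f"pics/{n}1.png",cv2.resize(c["color"][y0:y1,x0:x1,::-1],None,fx=s,fy=s,interpolation=cv2.INTER_CUBIC))
E
```

```text
t 3.225 p [ 0.5913 -0.1643  0.2585] yang 120.02 z [-1.8e-03  9.0e-04 -1.0e+00] F [-0.89  0.86 -0.18] T [-0.011  0.042  0.02 ] w 0.0854
q [-0.271  0.471  0.387  1.489  0.    -0.795]
shift units [ 0.003 -0.04   1.851]
rot units [ 0.01  -0.007  0.002]
```

View pics/side1.png

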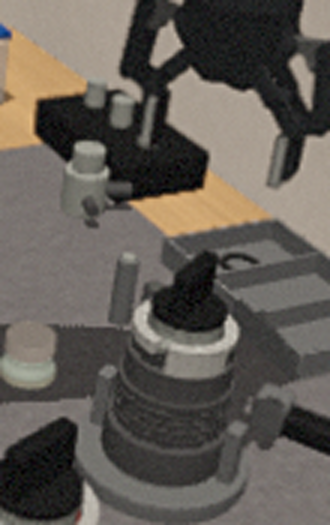

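View pics/top1.png

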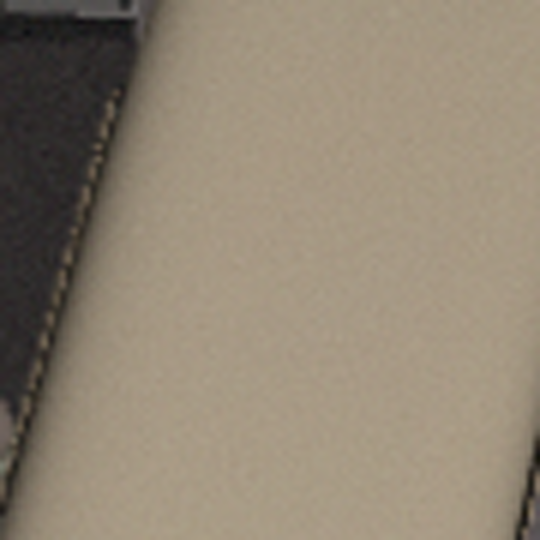

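The side view shows the open jaws above the cap with a finger on each side of the bar. In the top view the arm hides the cap. I'll go down and close.

Call:
{"api": "send_rows", "payload": {
  "increments": [
    [[0, -0.04, 0.5, 0, 0, 0], [0, 0, 0.5, 0, 0, 0], [0, 0, 0.5, 0, 0, 0], [0, 0, 0.35, 0, 0, 0], [0, 0, 0, 0, 0, 0], [0, 0, 0, 0, 0, 0]]
  ]
}}

```text
clock: 4.08
eef_pos: [0.5932, -0.1659, 0.1681]
tool_rot: [-0.259, 0.966, -0.0, 0.001]
ft_force: [-0.3, 0.4, 0.4]
grip_width: 0.0856
```

```bash
python3 - <<'E'
from h import *
st([.592,-.166,.166],120)
from workcell import *
c=camera("side")
x0,y0,x1,y1=305,90,415,265
cv2.imwrite(f"pics/side2.png",cv2.resize(c["color"][y0:y1,x0:x1,::-1],None,fx=3,fy=3,interpolation=cv2.INTER_CUBIC))
E
```

```text
t 4.075 p [ 0.5932 -0.1659  0.1681] yang 120.07 z [ 1.6e-03 -4.0e-04 -1.0e+00] F [-0.31  0.44  0.35] T [-0.019 -0.087 -0.03 ] w 0.0856
q [-0.273  0.505  0.207  1.271  0.    -0.798]
shift units [0.023 0.011 0.041]
rot units [-0.006  0.007  0.007]
```

View pics/side2.png

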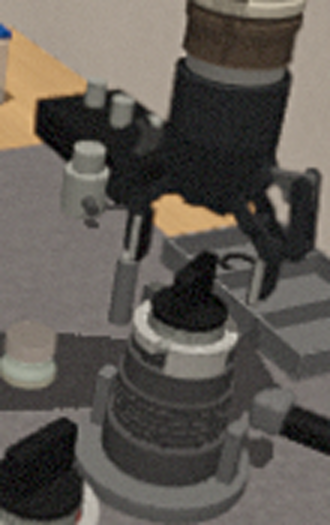

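The jaws are level with the bar and clear on both sides, so I close them.

Call:
{"api": "send_rows", "payload": {
  "increments": [
    [[0, 0, 0.02, 0, 0, 0], [0, 0, 0, 0, 0, 0], [0, 0, 0, 0, 0, 0], [0, 0, 0, 0, 0, 0], [0, 0, 0, 0, 0, 0], [0, 0, 0, 0, 0, 0], [0, 0, 0, 0, 0, 0], [0, 0, 0, 0, 0, 0]]
  ],
  "grip": 1
}}

```text
clock: 5.12
eef_pos: [0.5926, -0.1659, 0.166]
tool_rot: [-0.259, 0.966, 0.0, -0.0]
ft_force: [-3.8, 3.1, 5.3]
grip_width: 0.0132
```

```bash
python3 - <<'E'
from h import *
st([.592,-.166,.166],120)
from workcell import *
c=camera("side")
x0,y0,x1,y1=305,90,415,265
cv2.imwrite(f"pics/side3.png",cv2.resize(c["color"][y0:y1,x0:x1,::-1],None,fx=3,fy=3,interpolation=cv2.INTER_CUBIC))
E
```

```text
t 5.125 p [ 0.5926 -0.1659  0.166 ] yang 120.04 z [-4.e-04  7.e-04 -1.e+00] F [-3.82  3.15  5.29] T [ 0.689  0.68  -0.199] w 0.0132
q [-2.730e-01  5.070e-01  2.050e-01  1.269e+00  1.000e-03 -7.980e-01]
shift units [0.011 0.005 0.001]
rot units [0.005 0.    0.004]
```

View pics/side3.png

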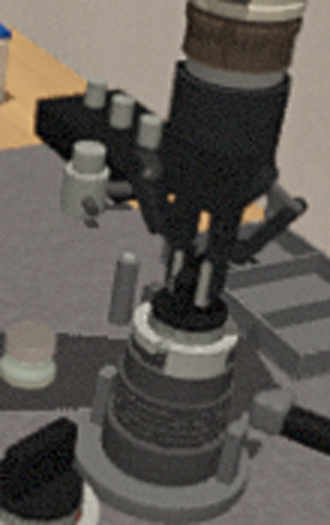

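The bar is gripped (width 13.2 mm, side force about 5 N). Next I press about 12.5 mm.

Call:
{"api": "send_rows", "payload": {
  "increments": [
    [[0, 0.01, 0.07, 0, 0, 0], [0, 0.01, 0.06, 0, 0, 0], [0, 0, 0.06, 0, 0, 0], [0, 0, 0.06, 0, 0, 0], [0, 0, 0, 0, 0, 0], [0, 0, 0, 0, 0, 0]]
  ]
}}

```text
clock: 5.92
eef_pos: [0.5926, -0.1659, 0.1551]
tool_rot: [-0.259, 0.966, -0.001, 0.001]
ft_force: [-4.5, 2.2, 10.4]
grip_width: 0.013
```

```bash
python3 - <<'E'
from h import *
st([.592,-.166,.1535],120)
from workcell import *
c=camera("side"); W,N=world(c)
near=np.hypot(W[...,0]-.5925,W[...,1]+.167)<.03
m=near&(W[...,2]>.125)&(W[...,2]<.16)&(c["color"].max(-1)<60); print(m.sum(),np.histogram(W[m][:,2],bins=np.arange(.125,.162,.003)))
x0,y0,x1,y1=305,90,415,265
cv2.imwrite(f"pics/side4.png",cv2.resize(c["color"][y0:y1,x0:x1,::-1],None,fx=3,fy=3,interpolation=cv2.INTER_CUBIC))
E
```

```text
t 5.925 p [ 0.5926 -0.1659  0.1551] yang 120.01 z [ 0.0017 -0.0011 -1.    ] F [-4.55  2.24 10.43] T [ 0.468  1.085 -0.131] w 0.013
q [-2.73e-01  5.12e-01  1.83e-01  1.24e+00 -1.00e-03 -7.97e-01]
shift units [0.012 0.005 0.032]
rot units [-0.011  0.005  0.001]
235 (array([ 0,  0,  0,  1, 18, 94, 71, 10, 10,  8, 15,  8]), array([0.125, 0.128, 0.131, 0.134, 0.137, 0.14 , 0.143, 0.146, 0.149,
       0.152, 0.155, 0.158, 0.161]))
```

View pics/side4.png

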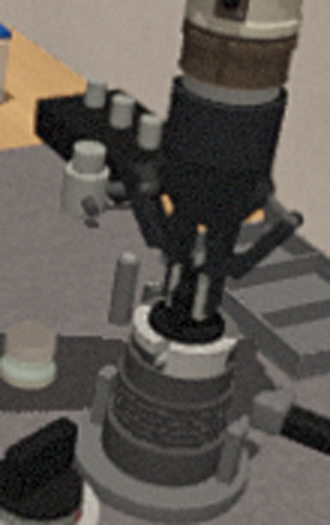

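The cap has gone down, but the force (10.4 N) and the TCP put it at 9–11 mm. I press 2.5 mm more.

Call:
{"api": "send_rows", "payload": {
  "increments": [
    [[0.01, 0, 0.03, 0, 0, 0], [0, 0, 0.02, 0, 0, 0], [0, 0, 0, 0, 0, 0], [0, 0, 0, 0, 0, 0]]
  ]
}}

```text
clock: 6.48
eef_pos: [0.5926, -0.1659, 0.153]
tool_rot: [-0.259, 0.966, -0.001, 0.001]
ft_force: [-4.3, 2.6, 11.6]
grip_width: 0.0131
```

```bash
python3 -c "
from h import *
st([.592,-.166,.1525],120)
st()"
```

```text
t 6.475 p [ 0.5926 -0.1659  0.153 ] yang 120.03 z [ 2.9e-03 -8.0e-04 -1.0e+00] F [-4.32  2.61 11.56] T [ 0.634  0.913 -0.119] w 0.0131
q [-0.273  0.512  0.178  1.234  0.    -0.797]
shift units [0.011 0.004 0.011]
rot units [-0.012  0.012  0.003]
t 6.475 p [ 0.5926 -0.1659  0.153 ] yang 120.03 z [ 2.9e-03 -8.0e-04 -1.0e+00] F [-4.32  2.61 11.56] T [ 0.634  0.913 -0.119] w 0.0131
q [-0.273  0.512  0.178  1.234  0.    -0.797]
```

Force is 11.6 N and the travel 13 mm, so it is deep enough. I turn clockwise and watch the yaw torque.

Call:
{"api": "send_rows", "payload": {
  "increments": [
    [[0, 0, 0, 0, 0, 0.5], [0, 0, 0, 0, 0, 0.5], [0, 0, 0, 0, 0, 0.5], [0, 0, 0, 0, 0, 0.5], [0, 0, 0, 0, 0, 0]]
  ]
}}

```text
clock: 7.1
eef_pos: [0.5926, -0.1659, 0.153]
tool_rot: [-0.087, 0.996, -0.001, 0.001]
ft_force: [-4.8, 3.0, 11.3]
grip_width: 0.0133
```

```bash
python3 -c "
from h import *
st([.592,-.166,.153],100)"
```

```text
t 7.1 p [ 0.5926 -0.1659  0.153 ] yang 100.02 z [ 0.0029 -0.001  -1.    ] F [-4.84  3.02 11.33] T [ 0.631  1.008 -0.018] w 0.0133
q [-0.273  0.512  0.178  1.234 -0.    -0.448]
shift units [0.013 0.001 0.001]
rot units [-0.009  0.015  0.002]
```

It turns freely (yaw torque about 0). I continue to about 84° in total.

Call:
{"api": "send_rows", "payload": {
  "increments": [
    [[0, 0, 0, 0, 0, 0.8], [0, 0, 0, 0, 0, 0.8], [0, 0, 0, 0, 0, 0.8], [0, 0, 0, 0, 0, 0.8], [0, 0, 0, 0, 0, 0.8], [0, 0, 0, 0, 0, 0.8], [0, 0, 0, 0, 0, 0.8], [0, 0, 0, 0, 0, 0.8]]
  ]
}}

```text
clock: 8.1
eef_pos: [0.5925, -0.166, 0.153]
tool_rot: [0.456, 0.89, 0.0, 0.001]
ft_force: [-4.6, 2.7, 12.9]
grip_width: 0.0133
```

Call:
{"api": "send_rows", "payload": {
  "increments": [
    [[0, 0, 0, 0, 0, 0], [0, 0, 0, 0, 0, 0]]
  ]
}}

```text
clock: 8.35
eef_pos: [0.5925, -0.166, 0.153]
tool_rot: [0.454, 0.891, 0.0, 0.001]
ft_force: [-4.4, 2.3, 10.8]
grip_width: 0.0131
```

```bash
python3 - <<'E'
from h import *
st([.592,-.166,.153],36)
from workcell import *
c=camera("side")
x0,y0,x1,y1=305,90,415,265
cv2.imwrite(f"pics/side5.png",cv2.resize(c["color"][y0:y1,x0:x1,::-1],None,fx=3,fy=3,interpolation=cv2.INTER_CUBIC))
E
```

```text
t 8.35 p [ 0.5925 -0.166   0.153 ] yang 36.05 z [ 0.0026 -0.0011 -1.    ] F [-4.37  2.31 10.84] T [0.581 1.013 0.025] w 0.0131
q [-0.273  0.512  0.178  1.234 -0.     0.669]
shift units [ 0.007 -0.008  0.   ]
rot units [0.008 0.014 0.004]
```

View pics/side5.png

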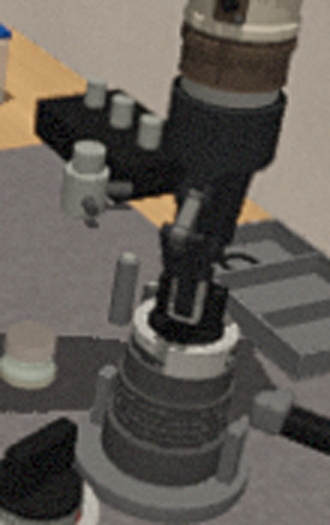

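84° turned and the bar came with it. I ease up 6.5 mm toward the notch, then release.

Call:
{"api": "send_rows", "payload": {
  "increments": [
    [[0, 0, -0.05, 0, 0, 0], [0, 0, -0.05, 0, 0, 0], [0, 0, -0.03, 0, 0, 0], [0, 0, 0, 0, 0, 0], [0, 0, 0, 0, 0, 0]]
  ]
}}

```text
clock: 9.02
eef_pos: [0.5925, -0.166, 0.1588]
tool_rot: [0.454, 0.891, 0.0, 0.001]
ft_force: [-2.5, 2.4, 8.9]
grip_width: 0.0127
```

```bash
python3 -c "
from h import *
st([.592,-.166,.16],36)"
```

```text
t 9.025 p [ 0.5925 -0.166   0.1588] yang 36.05 z [ 0.0022 -0.001  -1.    ] F [-2.52  2.4   8.88] T [ 0.463  0.795 -0.009] w 0.0127
q [-0.273  0.509  0.188  1.248 -0.     0.669]
shift units [ 0.006 -0.007 -0.023]
rot units [0.007 0.012 0.005]
```

Call:
{"api": "send_rows", "payload": {
  "increments": [
    [[0, 0, 0, 0, 0, 0], [0, 0, 0, 0, 0, 0], [0, 0, 0, 0, 0, 0], [0, 0, 0, 0, 0, 0], [0, 0, 0, 0, 0, 0], [0, 0, 0, 0, 0, 0], [0, 0, 0, 0, 0, 0], [0, 0, 0, 0, 0, 0]]
  ],
  "grip": 0
}}

```text
clock: 10.02
eef_pos: [0.592, -0.1657, 0.1573]
tool_rot: [0.454, 0.891, 0.0, 0.0]
ft_force: [0.5, 0.1, -0.1]
grip_width: 0.0853
```

```bash
python3 - <<'E'
from h import *
st([.592,-.166,.16],36)
from workcell import *
c=camera("side")
x0,y0,x1,y1=305,90,415,265
cv2.imwrite(f"pics/side6.png",cv2.resize(c["color"][y0:y1,x0:x1,::-1],None,fx=3,fy=3,interpolation=cv2.INTER_CUBIC))
E
```

```text
t 10.025 p [ 0.592  -0.1657  0.1573] yang 36.03 z [ 1.e-04 -0.e+00 -1.e+00] F [ 0.48  0.13 -0.14] T [-0.009 -0.002  0.003] w 0.0853
q [-0.273  0.511  0.187  1.247  0.     0.669]
shift units [-0.005 -0.003 -0.053]
rot units [0.    0.    0.003]
```

View pics/side6.png

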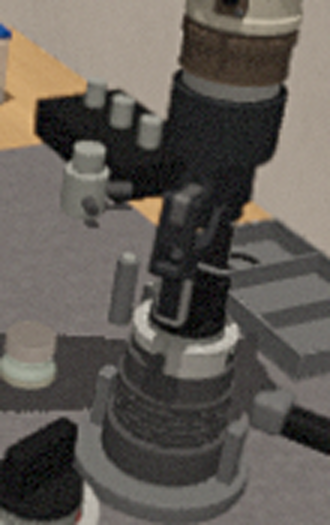

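The jaws are open and the forces are zero. I rise and move off for a clear look.

Call:
{"api": "send_rows", "payload": {
  "increments": [
    [[0, 0, -0.5, 0, 0, 0], [0, 0, -0.7, 0, 0, 0], [0, 0, -0.7, 0, 0, 0], [0, 0, 0, 0, 0, 0]]
  ]
}}

```text
clock: 10.58
eef_pos: [0.5937, -0.1662, 0.2562]
tool_rot: [0.454, 0.891, 0.001, 0.004]
ft_force: [1.2, 0.1, 0.2]
grip_width: 0.0856
```

```bash
python3 -c "
from h import *
st([.43,.15,.25],36)"
```

```text
t 10.575 p [ 0.5937 -0.1662  0.2562] yang 36.03 z [ 0.0071 -0.002  -1.    ] F [1.17 0.08 0.19] T [ 0.027 -0.018 -0.025] w 0.0856
q [-0.273  0.469  0.378  1.472 -0.     0.669]
shift units [7.041 1.071 0.087]
rot units [0.026 0.033 0.003]
```

Call:
{"api": "send_rows", "payload": {
  "increments": [
    [[0.9, 0.13, 0, 0, 0, 0], [0.9, 0.13, 0, 0, 0, 0], [0.9, 0.13, 0, 0, 0, 0], [0.9, 0.13, 0, 0, 0, 0], [0.9, 0.13, 0, 0, 0, 0], [0.9, 0.13, 0, 0, 0, 0], [0, 0, 0, 0, 0, 0], [0, 0, 0, 0, 0, 0]]
  ]
}}

```text
clock: 11.58
eef_pos: [0.4646, 0.0754, 0.2518]
tool_rot: [0.454, 0.891, -0.0, -0.0]
ft_force: [-0.2, -0.0, -1.2]
grip_width: 0.0853
```

```bash
python3 - <<'E'
from h import *
st()
from workcell import *
for n in("top","side"):
    c=camera(n); np.savez(f"pics/{n}7.npz",**c); W,N=world(c)
    cv2.imwrite(f"pics/{n}7.png",cv2.resize(c["color"][:,:,::-1],(768,576)))
    x0,y0,x1,y1=dict(top=(250,60,340,150),side=(305,140,415,265))[n]
    s=4;cv2.imwrite(f"pics/{n}7z.png",cv2.resize(c["color"][y0:y1,x0:x1,::-1],None,fx=s,fy=s,interpolation=cv2.INTER_CUBIC))
    near=np.hypot(W[...,0]-.5925,W[...,1]+.166)<.06
    for lo,hi in((.172,.2),(.140,.151),(.128,.139)):
        P=W[near&(W[...,2]>lo)&(W[...,2]<hi)]
        if len(P)<5: print(n,lo,len(P));continue
        print(n,lo,len(P),cv2.minAreaRect((P[:,:2]*1000).astype(np.float32)),np.percentile(P[:,2],[25,50,75]).round(4))
    # slim comparison
    c0=dict(np.load(f"pics/{n}0.npz"));W0,_=world(c0)
    for w in(W0,W):
        P=w[(w[...,2]>.178)&(w[...,2]<.195)&(w[...,1]>.1)&(w[...,1]<.3)&(w[...,0]>.4)&(w[...,0]<.62)]
        if len(P)>5:print('slim',n,len(P),P.mean(0).round(4),cv2.minAreaRect((P[:,:2]*1000).astype(np.float32)))
E
```

```text
t 11.575 p [0.4646 0.0754 0.2518] yang 36.05 z [-5.e-04 -5.e-04 -1.e+00] F [-0.19 -0.03 -1.2 ] T [-0.022  0.04  -0.038] w 0.0853
q [ 0.161  0.178 -0.042  1.352 -0.     1.103]
top 0.172 100 ((592.7437744140625, -164.34205627441406), (14.278128623962402, 49.17884826660156), 36.71295166015625) [0.1772 0.1786 0.1799]
top 0.14 186 ((591.3618774414062, -164.4500274658203), (54.031089782714844, 50.81397247314453), 49.58669662475586) [0.1438 0.1453 0.1467]
top 0.128 212 ((593.3341064453125, -165.57489013671875), (72.94767761230469, 75.72176361083984), 88.06182861328125) [0.1324 0.1338 0.1351]
slim top 72 [0.5307 0.212  0.184 ] ((531.0342407226562, 212.94712829589844), (14.490459442138672, 32.967193603515625), 59.13821792602539)
side 0.172 165 ((590.724609375, -167.8832244873047), (16.49227523803711, 50.256561279296875), 36.33866500854492) [0.1761 0.18   0.1824]
side 0.14 191 ((583.8035888671875, -176.8020477294922), (31.347881317138672, 54.41959762573242), 48.343563079833984) [0.1462 0.1478 0.1486]
side 0.128 314 ((587.9417114257812, -172.55999755859375), (64.08075714111328, 76.0194091796875), 51.88059616088867) [0.1333 0.136  0.137 ]
slim side 59 [0.5279 0.2066 0.1846] ((528.5038452148438, 208.39625549316406), (14.97990894317627, 31.569049835205078), 63.603206634521484)
slim side 61 [0.5277 0.2062 0.1846] ((527.9009399414062, 207.3289337158203), (14.534036636352539, 31.754878997802734), 63.44742202758789)
```

View pics/side7z.png

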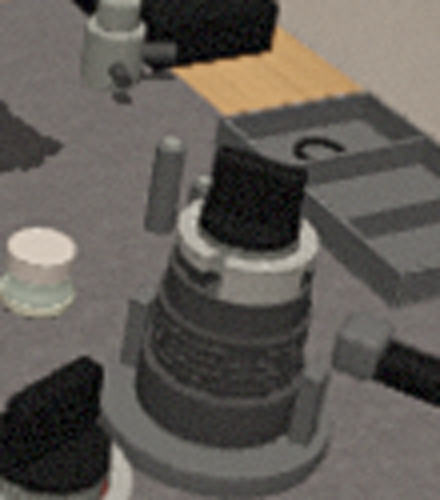

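View pics/top7.png

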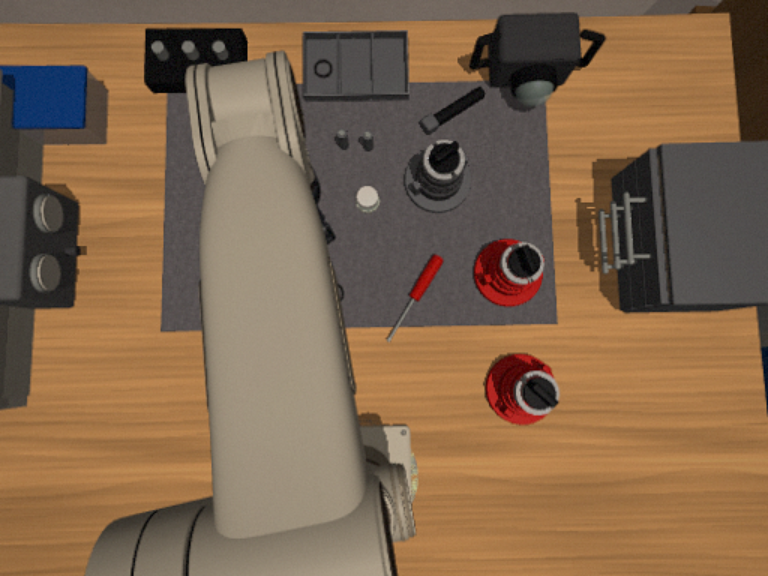

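The bar now lies at about −53.5°, so it turned about 84°. The disc top is 5.7 mm lower than at first, which matches the locked 5.5 mm, and the slim cap has not moved.

```bash
python3 -c "
from workcell import *
print(job_done())"
```

```text
the job is handed in; nothing more can be done
None
```

The wide torch's cap is locked. I gripped its bar, pressed it down about 13 mm, turned it 84° clockwise, eased it up and let go. I handed the job in at about 12 s, with the arm clear of everything.

- **Turn:** the last pictures show the bar at about −53.5°, against +30° at first. That is 1.46 rad, inside the 1.3–1.57 range that seats.
- **Height:** the top camera shows the cap sitting 5.3 to 5.7 mm lower than at first, against 5.5 mm when locked. The side camera gave about 7 mm for the bar top, but its height band took in some of the bar's side, so I trust the top view.
- **Slim cap:** in the side view it is unmoved, within about 1 mm. The arm hid it from the top camera at the end, so I checked it from one view only.
- **Forces:** in the readings I took, at the ends of the moves, the vertical force never passed about 13 N, well under the limits. The two cameras disagree by 2–3 mm on where the cap is, and the grip showed about 5 N of side force.

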